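# Top up a spring magazine with a wooden blank

### The job

The leaning spring magazine on the bench is one blank short. Of the loose pieces of wood, take the one that is the same size as the blank already in the magazine, lay it flat in the magazine's mouth and press it down against the spring until both end catches snap over it, so that it stays held under them when you let go. Leave the two other loose offcuts where they are.

Things in the scene. Friction and masses are not known exactly. Their poses are not given: they have to be found in the camera images.
- magazine_frame: Stack of the magazine, fixed on a plywood wedge foot. Origin: centre of the mouth, level with the undersides of the two catches, 115 mm above the table. z points out of the mouth, leaning 35 degrees from vertical towards the robot; y along a blank's length; x across it, up the slope. Corner angles guide the blank: clear inside x = -23..23 mm, y = -52..52 mm. It does not move.
- side_gap (a point): Top of the near long side of the stack, mid-length: at x -24.5, z 16 mm in magazine_frame. Both long sides (x) are open for fingers between y = -28 and 28 mm, from the floor board at z = -80 mm upward. The corner legs beside the gap end at z = 16 mm, above which they flare outward to z = 27 mm (x = +-31 mm). The end legs stop at z = 4 mm.
- catch_tab (a point): Inner tip of the left (+y) catch: y 45, z 0 mm in magazine_frame; the right one mirrors it at y -45. Each catch is a 16 mm wide leaf spring at the middle of an end: a flat tab 2 mm thick (underside z = 0) reaches over the blank's end, and from its tip a sloping face runs up and outward to y = 58, z = 23 mm. Pressed past it with some 8 to 16 N, a blank spreads both catches.
- rest_point (a point): z 11 mm in magazine_frame: where the middle of a new blank's underside comes to rest on the catches' slopes when it is laid in the mouth (z 10 to 12 mm). From there press it along -z until its top face is 3 to 6 mm below z = 0 (the follower stops it 8 mm below): the catches snap in over it, and once let go the spring lifts it up against the tabs.
- blank: The loose blank to load: plain brown wooden block, 42 mm (x) x 100 mm (y) x 22 mm (z), about 50 g, lying flat on the table top. Origin at the centre of its underside. The same size as the one in the magazine.
- blank_mid (a point): Centre of the loose blank. When it is loaded it lies 11 mm below the origin of magazine_frame along that frame's z.
- blank_in_mid (a point): Centre of the identical blank (42 x 100 x 22 mm) that is already in the magazine, its top face held by the spring against the undersides of the catches. Starts at z = -11 mm in magazine_frame, ends one blank lower at z = -33 mm.
- follower (a joint): Travel of the spring-loaded follower plate down the stack, m; 0 at the start (one blank in the magazine), 0.022 with two blanks held, stop at 0.030. The spring pushes with 8 N at 0 and 15 N at 0.022.
- catch_left (a joint): Swing of the leaf-spring catch at the +y end, rad; 0 = closed in over the blank, grows as it is spread outward (about 0.09 when a blank passes); springs back by itself.
- catch_right (a joint): The same for the catch at the -y end.
- long_offcut: A loose wooden offcut, 42 x 125 x 16 mm, lying flat: too long for the magazine. Origin at the centre of its underside. To be left alone.
- wide_offcut: A loose wooden offcut, 60 x 90 x 20 mm, lying flat: too wide for the magazine. Origin at the centre of its underside. To be left alone.

How it is judged:
By the outcome, as a careful person would: the job done as asked, in the order asked, and still so for the second after the job is handed in, with the robot touching nothing.
It also fails if it takes over 48 s, if anything falls off the work surface, if the arm or the gripper's body presses on something with over 40 N, if the wrist force passes 120 N, or if a joint passes its speed limit or range.

### The arm

A 6-joint arm with a two-finger parallel gripper is mounted at the origin on a cart in front of the work surface, level with it; the furniture and walls round the work are solid. World frame = base frame: x ahead of the robot, y to its left, z up, the work surface at z = 0. Lengths are in mm, angles in rad, forces in N, time in s.
With the tool pointing down it reaches from about 375 to 900 mm from the base axis. Payload 3.1 kg.
Tool frame: the origin (TCP) lies between the finger pads; the fingertips stand 17 mm ahead of it and the grasp point (between the pads) lies 2 mm behind it; z points along the fingers, y is the line along which they close (so a half turn about z gives the same grasp; the last joint's range is limited). The gripper opens to 87 mm and grips with 3 to 60 N. Pads are 19 mm wide; open, the fingers measure 117 mm over their backs; the gripper's body (75 mm by 190 mm) begins 51 mm behind the grasp point.
Start: joints at [1.135, 0.527, 1.433, -0, 1.181, -0.178], TCP at [159.306, 604.333, 217.448] pointing down, gripper open.
Joint ranges: [-3.08, 3.08], [-0.75, 2.2], [0.22, 2.44], [-1.43, 4.57], [0, 2.65], [-2.85, 2.85]. Speed limits (rad/s): [2.79, 2.79, 3.14, 3.14, 3.14, 3.14].

### API

Orientations are given as a 3x3 rotation matrix whose columns are the frame's x, y, z axes.
In Python, from plant import env gives the robot as it stands.
- The arm moves only by the shell command python3 -m jog 'ROWS'. ROWS is JSON, a list of rows, each an object of numbers: "grip": the opening in per cent of the stroke, from 0 (shut) to 100 (fully open); "dx", "dy", "dz": the shift along the tool's x, y, z in cm; "roll": the turn about the tool's z in degrees. In form: [{"grip": .., "dx": .., "dy": .., "dz": .., "roll": ..}, ...]. A call has 1 to 20 rows; each row is the pose to reach, as a shift and turn from the pose commanded when the call began, along the tool's axes at that moment; what a row does not reach only later rows make up. A row lasts 1/10 s, in which the tool goes at most 50 mm and 8.59 degrees, less where a joint would pass 70% of its speed; a pose out of reach is approached as far as the arm can. A call with a gripper value outside its range is refused whole. The fingers move at their own pace and stop on an object; the grip force is fixed at half the most. Time passes only in rows, so rows that repeat a pose let the fingers close. It gives the time, the measured TCP pose, the force, the opening and the grip force at its end, in the units of the state.
- env.sense(): the state, without advancing time (a new reading comes with each control period).
- env.camera(name): name is "side" or "top" or "wrist"; returns the picture (480x640x3 uint8, red, green, blue); there is no depth.
- env.calibration(name): a dict with "fx", "fy", "cx", "cy" (pixels), "xyz" and "attitude" of the camera in the world. Camera axes: x right, y up, looking along -z (the intrinsics and any distortion apply to the point x, -y, -z); pixel columns grow to the right and rows downward; lengths in mm; the calibration is good to about 2 mm. A picture is of the moment at which its call begins: read the wrist's pose just before it. calibration takes no time and is no camera call; for the wrist camera it gives the pose at the moment of the call.
- env.job_done(): hands the job in; it is judged then, once.
The state is a dict: "time_s": time; "q": joint angles; "dq": joint speeds; "effort": joint torques, N m; "tool_pos": TCP position; "tcp_rot": TCP orientation; "wrist_force": force on the tool from outside, world axes, zero at the start; "wrist_torque": the same for the moment, N m; "opening": finger opening in mm; "grasp_force": force on a finger pad.
Only numpy, scipy, OpenCV 4.12 (cv2) and the standard library are available. Lean on these libraries where they do the work, as an engineer would, in place of code of your own. Each camera call takes 0.05 s, during which the arm holds its last target. There are 200 camera calls.

## Working session

There is one attempt and no reset: what is moved stays moved. The work goes in short steps, Python scripts to look and compute and a shell command to move; the robot and the scene stay as the last step left them, time stands still between calls to the robot, and variables do not carry over. Pictures are saved under pics/ and viewed, at most 10 in all, crops included, and the job is handed in when it is done.

```bash
mkdir -p pics
python3 - <<'E'
from plant import env
import cv2,numpy as np
np.set_printoptions(precision=3,suppress=True)
a=env.camera("top");b=env.camera("side")
cv2.imwrite("pics/top.png",a[:,:,::-1]);cv2.imwrite("pics/side.png",b[:,:,::-1])
for n in("top","side","wrist"):print(n,env.calibration(n))
s=env.sense();print(s["time_s"],s["tool_pos"],s["tcp_rot"])
E
ls
```

```text
top {'fx': 449.8870307916505, 'fy': 449.8870307916505, 'cx': 320.42855133754273, 'cy': 249.95723407062997, 'xyz': array([383.036,   7.283, 953.46 ]), 'attitude': array([[-0.02 ,  0.989, -0.148],
       [-1.   , -0.022, -0.014],
       [-0.017,  0.148,  0.989]])}
side {'fx': 482.95678990923574, 'fy': 482.95678990923574, 'cx': 320.78609069632296, 'cy': 241.51103543336865, 'xyz': array([562.492, 786.494, 742.777]), 'attitude': array([[-0.999, -0.013,  0.046],
       [ 0.044, -0.628,  0.777],
       [ 0.018,  0.778,  0.628]])}
wrist {'fx': 429.1427677600705, 'fy': 429.1427677600705, 'cx': 312.78363057278807, 'cy': 238.98605007796542, 'xyz': array([ 80.336, 624.516, 383.976]), 'attitude': array([[ 0.255, -0.922, -0.291],
       [ 0.967,  0.242,  0.079],
       [-0.003, -0.302,  0.953]])}
0.1 [159.032 603.738 216.569] [[-0.967  0.255 -0.001]
 [ 0.255  0.967 -0.002]
 [ 0.    -0.002 -1.   ]]
pics
```

View pics/top.png

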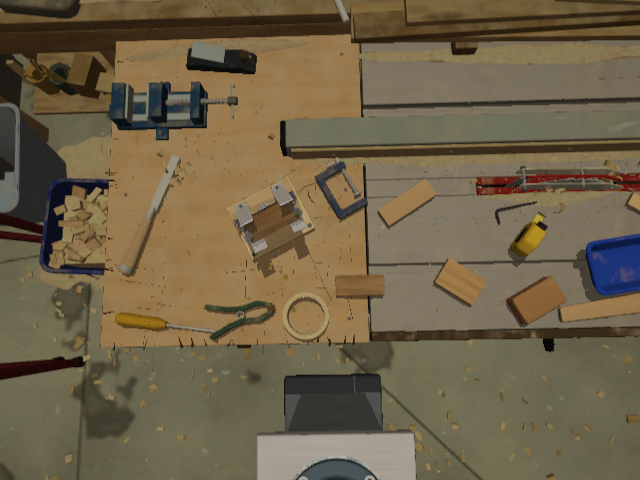

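View pics/side.png

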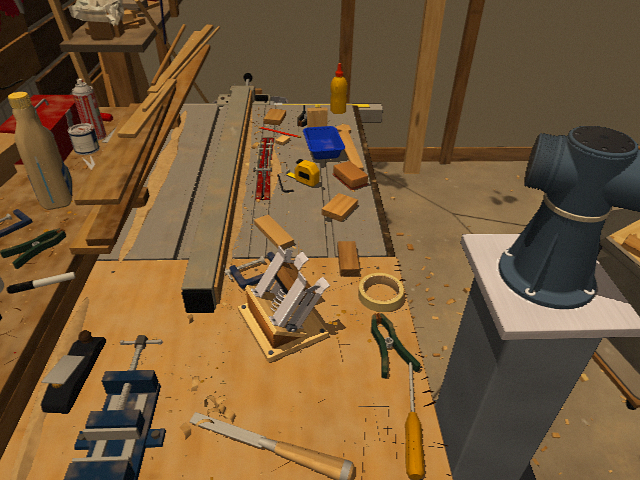

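The top view shows the magazine around (270,218). The loose pieces are at (360,286) plain brown, (407,203) long and (460,282) wide. In the side view the magazine is near (285,305). Next I'll measure the pieces by contour on their top planes and view enlarged crops.

```bash
cat > h.py <<'E'
import numpy as np,cv2
from plant import env
np.set_printoptions(precision=3,suppress=True)
def ray(c,u,v):
    d=np.array([(u-c["cx"])/c["fx"],-(v-c["cy"])/c["fy"],-1.]);return c["attitude"]@d
def plane(c,u,v,z):
    d=ray(c,u,v);return c["xyz"]+d*(z-c["xyz"][2])/d[2]
def proj(c,p):
    q=c["attitude"].T@(np.array(p)-c["xyz"]);return np.array([c["cx"]+c["fx"]*q[0]/-q[2],c["cy"]+c["fy"]*q[1]/q[2]])
def two(c1,p1,c2,p2):
    a,b=ray(c1,*p1),ray(c2,*p2);s=np.linalg.lstsq(np.c_[a,-b],c2["xyz"]-c1["xyz"],rcond=None)[0]
    A,B=c1["xyz"]+a*s[0],c2["xyz"]+b*s[1];return (A+B)/2,np.linalg.norm(A-B)
E
python3 - <<'E'
from h import *
im=cv2.imread("pics/top.png");c=env.calibration("top")
hsv=cv2.cvtColor(im,cv2.COLOR_BGR2HSV)
for n,(u,v,h) in dict(a=(360,286,22),b=(407,203,16),c=(460,282,20)).items():
    m=np.zeros((482,642),np.uint8)
    cv2.floodFill(cv2.GaussianBlur(im,(3,3),0),m,(u,v),0,(14,)*3,(14,)*3,4|cv2.FLOODFILL_FIXED_RANGE*0|cv2.FLOODFILL_MASK_ONLY|(255<<8))
    k=cv2.findContours(cv2.morphologyEx(m[1:-1,1:-1],cv2.MORPH_OPEN,np.ones((5,5))),0,2)[0];k=max(k,key=cv2.contourArea)
    P=np.array([plane(c,*p[0],h)[:2] for p in k],np.float32);print(n,cv2.minAreaRect(P),len(k), hsv[v,u])
t=cv2.resize(im[165:265,215:325],None,fx=7,fy=5.9 and 6,interpolation=2)
t=cv2.resize(im[170:270,220:330],None,fx=6,fy=6,interpolation=2)
s=cv2.resize(cv2.imread("pics/side.png")[240:365,225:345],None,fx=4.8,fy=4.8,interpolation=2)
cv2.imwrite("pics/tc.png",t);cv2.imwrite("pics/sc.png",s)
E
```

```text
a ((580.73388671875, 38.19464111328125), (1460.0452880859375, 1039.6456298828125), 88.10679626464844) 99 [ 16 140 135]
b ((582.0069580078125, 38.3941650390625), (1469.450439453125, 1046.3426513671875), 88.10677337646484) 99 [ 18 125 155]
c ((581.1578979492188, 38.26129150390625), (1463.18017578125, 1041.8780517578125), 88.10677337646484) 99 [ 17 139 156]
```

View pics/tc.png

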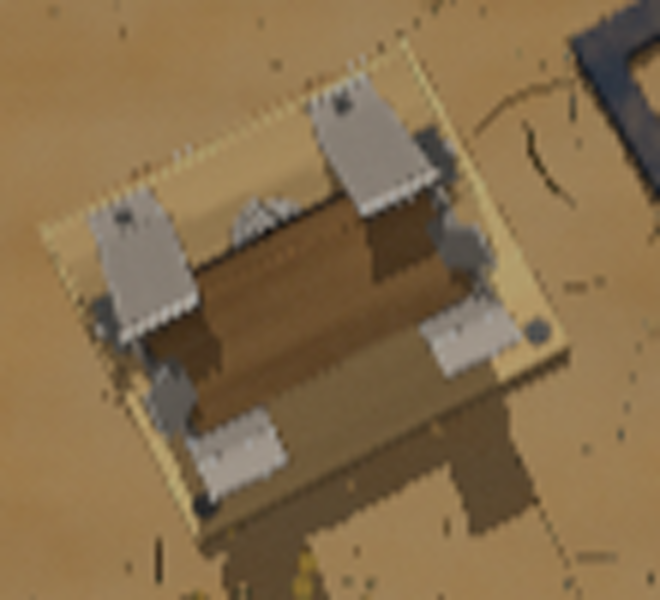

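View pics/sc.png

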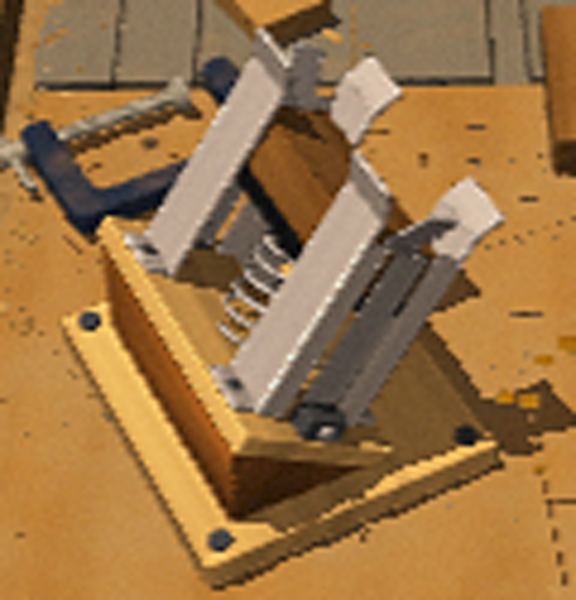

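The crops show the flare tops: far pair at crop ≈(122,340)-(200,298) and (365,213)-(437,177), near pair at ≈(215,500)-(288,460) and (455,376)-(520,340). Their heights are known, so they give the origin and yaw of the magazine.

Run:
```python
from h import *
im=cv2.imread("pics/top.png");c=env.calibration("top");cs=env.calibration("side")
T=lambda p:(p[0]/6+220-.4,p[1]/6+170-.4)
S=lambda p:(p[0]/4.8+225-.4,p[1]/4.8+240-.4)
far=[plane(c,*T(p),155) for p in((122,340),(200,298),(365,213),(437,177))]
near=[plane(c,*T(p),119.3) for p in((215,500),(288,460),(455,376),(520,340))]
F,N=np.mean(far,0),np.mean(near,0)
e=(far[0]+far[1]-far[2]-far[3])[:2]+(near[0]+near[1]-near[2]-near[3])[:2]
e/=np.linalg.norm(e);y=e;x=np.array([e[1],-e[0]])
print("far",*far,"near",*near,sep="\n")
print("yaw",np.degrees(np.arctan2(x[1],x[0])),"orig",F[:2]-9.9*x,N[:2]+40.9*x, "F-N",(F-N)[:2]@x,(F-N)[:2]@y)
ft=[plane(c,*T(p),10)for p in((41,228),(405,42),(568,345),(203,540))];print("foot",np.mean(ft,0))
for i in range(4):d=ft[(i+1)%4]-ft[i];print(np.linalg.norm(d),np.degrees(np.arctan2(d[1],d[0])))
# check catch/flare triangulation: left far flare tip outer corner, left near flare
print(two(c,T((122,340)),cs,S((390,215))),two(c,T((215,500)),cs,S((505,215))))
for n,(u,v,h) in dict(a=(360,286,22),b=(407,203,16),c=(460,282,20)).items():
    r=im[v-40:v+40,u-45:u+45];m=np.full(r.shape[:2],2,np.uint8)
    m[36:44,36:54]=1; m[:6]=0;m[-6:]=0;m[:,:6]=0;m[:,-6:]=0;m[(m==2)]=3
    yy,xx=np.mgrid[:80,:90];m[(yy-40)**2+(xx-45)**2>36**2]=0
    cv2.grabCut(r,m,None,np.zeros((1,65)),np.zeros((1,65)),6,cv2.GC_INIT_WITH_MASK)
    k=cv2.findContours(cv2.morphologyEx(((m&1)*255).astype(np.uint8),cv2.MORPH_OPEN,np.ones((5,5))),0,2)[0];k=max(k,key=cv2.contourArea)
    P=np.array([plane(c,p[0][0]+u-45,p[0][1]+v-40,h)[:2] for p in k],np.float32);print(n,cv2.minAreaRect(P))
z=cv2.resize(im[255:320,320:420],None,fx=6,fy=6,interpolation=2);cv2.imwrite("pics/bl.png",z)
```

```text
far
[549.569 163.838 155.   ]
[561.992 140.218 155.   ]
[587.224  89.971 155.   ]
[597.951  67.932 155.   ]
near
[505.273 141.297 119.3  ]
[517.434 118.374 119.3  ]
[543.012  65.657 119.3  ]
[554.079  45.019 119.3  ]
yaw 26.630816929188935 orig [565.334 111.052] [566.511 110.92 ] F-N 49.80773258318746 0.6455986360963446
foot [597.652 126.945  10.   ]
147.37914766839646 -63.372904609711135
126.95275420428523 -153.24641664974496
146.5042267585617 117.2889465805933
128.6500228268046 27.145930916862625
(array([551.193, 165.986, 144.47 ]), np.float64(1.1400755818839066)) (array([505.52 , 141.258, 119.273]), np.float64(0.49120852961903555))
a ((444.7486572265625, -58.65068817138672), (101.12737274169922, 47.487571716308594), 88.77229309082031)
b ((621.0760498046875, -164.79129028320312), (48.804386138916016, 129.830322265625), 31.511877059936523)
c ((450.482421875, -262.73297119140625), (95.72013854980469, 68.53483581542969), 55.91304016113281)
```

View pics/bl.png

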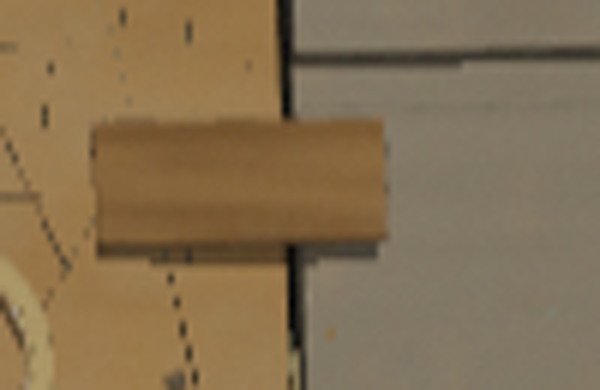

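The plain brown piece at (360,285) measures about 100 × 41 mm at (445,-58), which makes it the blank. The other two match the offcut sizes. The magazine origin is ≈(566,111) with yaw ≈26.8°, and the two flare pairs agree to about 1 mm.

```bash
cat >> h.py <<'E'
def go(p,yaw):
    s=env.sense();R=s["tcp_rot"];d=R.T@(np.array(p)-s["tool_pos"])/10
    y=np.degrees(np.arctan2(R[1,1],R[0,1]));r=(y-yaw+180)%360-180
    print("t",s["time_s"],"pos",s["tool_pos"],"yaw",y,"-> dx,dy,dz",d,"roll",r)
def mag(x,y,z,o=(566,111),yaw=26.8):
    a,t=np.radians(yaw),np.radians(35);X=x*np.cos(t)-z*np.sin(t)
    return np.array([o[0]+X*np.cos(a)-y*np.sin(a),o[1]+X*np.sin(a)+y*np.cos(a),115+x*np.sin(t)+z*np.cos(t)])
E
python3 - <<'E'
from h import *
c=env.calibration("top")
P=[plane(c,u/6+320-.4,v/6+255-.4,22) for u,v in((95,122),(385,120),(385,240),(97,242))]
print(np.mean(P,0),*P)
m=np.mean(P,0);go([m[0],m[1],170],0)
E
```

```text
[448.309 -59.115  22.   ] [469.688  -9.576  22.   ] [ 468.236 -109.662   22.   ] [ 426.978 -107.985   22.   ] [428.336  -9.239  22.   ]
t 0.1 pos [159.032 603.738 216.569] yaw 75.22734380862934 -> dx,dy,dz [-44.875 -56.709   4.75 ] roll 75.22734380862934
```

```bash
python3 -m jog '[{"grip":100,"dx":-44.9,"dy":-56.7,"dz":2,"roll":76},{"grip":100,"dx":-44.9,"dy":-56.7,"dz":2,"roll":76},{"grip":100,"dx":-44.9,"dy":-56.7,"dz":2,"roll":76},{"grip":100,"dx":-44.9,"dy":-56.7,"dz":2,"roll":76},{"grip":100,"dx":-44.9,"dy":-56.7,"dz":2,"roll":76},{"grip":100,"dx":-44.9,"dy":-56.7,"dz":2,"roll":76},{"grip":100,"dx":-44.9,"dy":-56.7,"dz":2,"roll":76},{"grip":100,"dx":-44.9,"dy":-56.7,"dz":2,"roll":76},{"grip":100,"dx":-44.9,"dy":-56.7,"dz":2,"roll":76},{"grip":100,"dx":-44.9,"dy":-56.7,"dz":2,"roll":76},{"grip":100,"dx":-44.9,"dy":-56.7,"dz":2,"roll":76},{"grip":100,"dx":-44.9,"dy":-56.7,"dz":2,"roll":76},{"grip":100,"dx":-44.9,"dy":-56.7,"dz":4.7,"roll":76},{"grip":100,"dx":-44.9,"dy":-56.7,"dz":4.7,"roll":76},{"grip":100,"dx":-44.9,"dy":-56.7,"dz":4.7,"roll":76},{"grip":100,"dx":-44.9,"dy":-56.7,"dz":4.7,"roll":76},{"grip":100,"dx":-44.9,"dy":-56.7,"dz":4.7,"roll":76},{"grip":100,"dx":-44.9,"dy":-56.7,"dz":4.7,"roll":76},{"grip":100,"dx":-44.9,"dy":-56.7,"dz":4.7,"roll":76},{"grip":100,"dx":-44.9,"dy":-56.7,"dz":4.7,"roll":76}]'
python3 - <<'E'
from h import *
go([448.3,-59,20],-.8)
c=env.calibration("wrist");im=env.camera("wrist")[:,:,::-1];cv2.imwrite("pics/w1.png",im)
for p in((470,-9.6),(468,-110),(427,-108),(428,-9)):print(proj(c,[*p,22]))
E
```

```text
time_s: 2.1
tool_pos: [448.5, -57.3, 170.8]
tcp_rot: [[0.012, 1.0, 0.0], [1.0, -0.012, -0.0], [-0.0, 0.0, -1.0]]
wrist_force: [-1.5, -0.4, 0.3]
opening: 87.4
grasp_force: 0.0
t 2.1 pos [448.535 -57.27  170.805] yaw -0.6659589817417702 -> dx,dy,dz [-0.173 -0.025 15.081] roll 0.13404101825821613
[338.974 152.908]
[335.588 280.574]
[284.108 278.811]
[281.167 152.747]
```

View pics/w1.png

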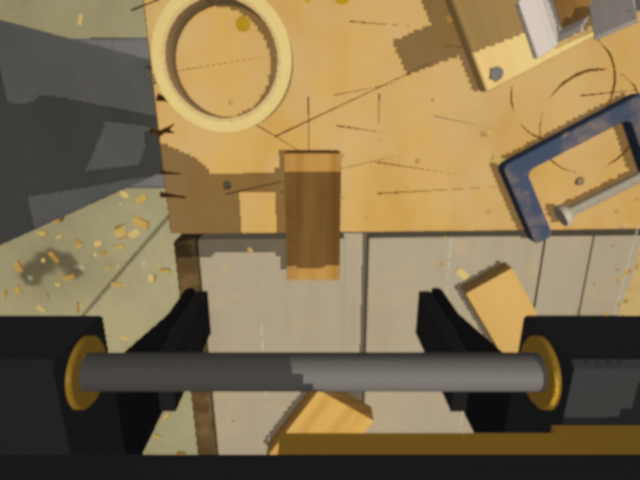

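The wrist view shows the blank with corners (283,151), (340,151), (340,280) and (286,280). That is within 2 px of the prediction, so I'm going down to grasp it.

```bash
python3 -m jog '[{"grip":100,"dx":-0.2,"dz":5},{"grip":100,"dx":-0.2,"dz":10},{"grip":100,"dx":-0.2,"dz":13},{"grip":100,"dx":-0.2,"dz":15},{"grip":100,"dx":-0.2,"dz":15},{"grip":20,"dx":-0.2,"dz":15},{"grip":20,"dx":-0.2,"dz":15},{"grip":20,"dx":-0.2,"dz":15},{"grip":20,"dx":-0.2,"dz":15},{"grip":20,"dx":-0.2,"dz":15},{"grip":20,"dx":-0.2,"dz":15},{"grip":20,"dx":-0.2,"dz":15},{"grip":20,"dx":-0.2,"dz":15}]'
python3 - <<'E'
from h import *
print(env.sense()["opening"],env.sense()["grasp_force"])
# blank underside at tool z -> hold offset; target pre-place 
go([448,-59,230],-.8)
E
```

```text
87.18369964960053 0.0
t 2.15 pos [448.688 -57.456 170.786] yaw -0.6742505375853339 -> dx,dy,dz [-0.156 -0.065 -5.921] roll 0.12574946241466023invalid input at $[0]: expected keys grip, dx, dy, dz, roll
```

All keys are required in each row.

```bash
python3 -m jog '[{"grip":100,"dx":-0.2,"dy":0,"dz":5,"roll":0},{"grip":100,"dx":-0.2,"dy":0,"dz":10,"roll":0},{"grip":100,"dx":-0.2,"dy":0,"dz":13,"roll":0},{"grip":100,"dx":-0.2,"dy":0,"dz":15,"roll":0},{"grip":100,"dx":-0.2,"dy":0,"dz":15,"roll":0},{"grip":20,"dx":-0.2,"dy":0,"dz":15,"roll":0},{"grip":20,"dx":-0.2,"dy":0,"dz":15,"roll":0},{"grip":20,"dx":-0.2,"dy":0,"dz":15,"roll":0},{"grip":20,"dx":-0.2,"dy":0,"dz":15,"roll":0},{"grip":20,"dx":-0.2,"dy":0,"dz":15,"roll":0},{"grip":20,"dx":-0.2,"dy":0,"dz":15,"roll":0},{"grip":20,"dx":-0.2,"dy":0,"dz":15,"roll":0},{"grip":20,"dx":-0.2,"dy":0,"dz":15,"roll":0}]'
python3 - <<'E'
from h import *
p=mag(0,0,0);a=np.radians(26.8);t=np.array([566-8*np.cos(a),111-8*np.sin(a),230]);print(t);go(t,26.8)
E
```

```text
time_s: 3.45
tool_pos: [448.9, -60.4, 20.5]
tcp_rot: [[0.014, 1.0, 0.0], [1.0, -0.014, -0.0], [-0.0, 0.0, -1.0]]
wrist_force: [0.4, 0.1, 0.1]
opening: 30.9
grasp_force: 0.0
[558.859 107.393 230.   ]
t 3.45 pos [448.886 -60.422  20.481] yaw -0.7756780490128159 -> dx,dy,dz [ 16.929  10.77  -20.952] roll -27.575678049012822
```

Run:
```python
from h import *
a=env.camera("wrist")[:,:,::-1];s=env.sense();print(s["opening"],s["grasp_force"],s["time_s"])
b=env.camera("side")[150:350,250:450,::-1];b=cv2.resize(b,(400,400),interpolation=2)
cv2.imwrite("pics/w2.png",np.hstack([cv2.resize(a,(400,400)),b]))
```

```text
27.05220083405022 0.0 3.5
```

View pics/w2.png

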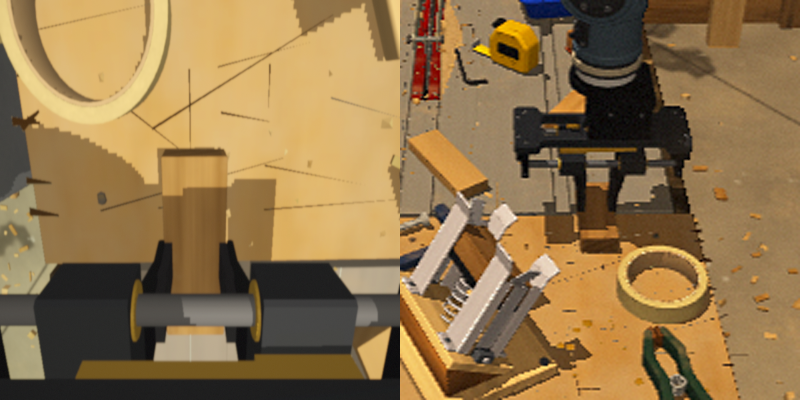

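The fingers straddle the blank in the wrist picture at about (160..240, 250..350). The opening was still dropping with no force, so I'll let it settle.

```bash
python3 -m jog '[{"grip":20,"dx":0,"dy":0,"dz":0,"roll":0},{"grip":20,"dx":0,"dy":0,"dz":0,"roll":0},{"grip":20,"dx":0,"dy":0,"dz":0,"roll":0}]'
```

```text
time_s: 3.85
tool_pos: [448.8, -60.4, 20.4]
tcp_rot: [[0.014, 1.0, -0.0], [1.0, -0.014, 0.0], [0.0, -0.0, -1.0]]
wrist_force: [-0.4, -0.9, -0.7]
opening: 17.9
grasp_force: 0.0
```

Run:
```python
from h import *
cw=env.calibration("wrist");a=env.camera("wrist")[:,:,::-1];cs=env.calibration("side")
b=env.camera("side")[200:300,300:400,::-1]
for p in((470,-9.6),(468,-110),(427,-108),(428,-9)):print(proj(cw,[*p,22]),proj(cs,[*p,22]))
cv2.imwrite("pics/w3.png",np.hstack([a[140:440,160:460],cv2.resize(b,(500,500),interpolation=2)[:300*2][100:400]]))
```

```text
[360.567 187.529] [340.547 268.501]
[351.806 402.973] [338.188 240.275]
[262.741 400.341] [355.363 240.57 ]
[252.98  187.433] [359.349 268.379]
```

View pics/w3.png

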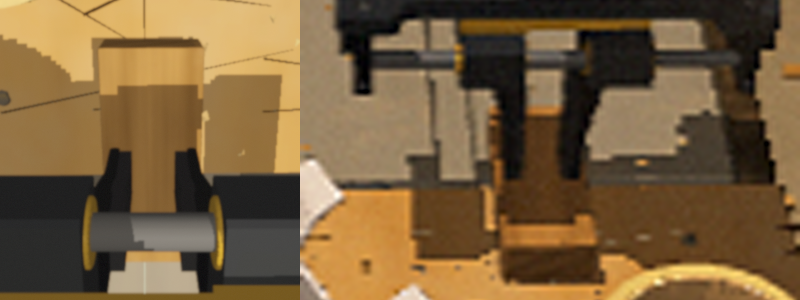

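Finger tips at side crop (512,180) and (572,180) appear to lie over the blank's top rather than beside it. I'll work out the real tip height from the ray.

Run:
```python
from h import *
cs=env.calibration("side")
for u,v in((342.4,256),(354.4,256)):
  for y in(-41,-50.5,-60):
    d=ray(cs,u,v);print(y,cs["xyz"]+d*(y-cs["xyz"][1])/d[1])
s=env.sense();print(s["tool_pos"],s["q"],s["wrist_force"],s["opening"],s["grasp_force"])
for z in(3,12,22,30):print(z,[proj(cs,[448.8+dx,-50.9,z]) for dx in(-24,-9,9,24)])
```

```text
-41 [463.822 -41.     31.612]
-50.5 [462.689 -50.5    23.448]
-60 [461.556 -60.     15.283]
-41 [436.488 -41.     31.077]
-50.5 [435.042 -50.5    22.907]
-60 [433.595 -60.     14.736]
[448.877 -60.385  20.434] [-0.381  0.676  2.007 -0.     0.459 -0.368] [ 0.82   0.598 -0.424] 17.80319470756446 0.0
3 [array([358.243, 262.334]), array([351.81 , 262.434]), array([344.079, 262.554]), array([337.628, 262.654])]
12 [array([358.504, 259.407]), array([352.038, 259.506]), array([344.268, 259.624]), array([337.785, 259.723])]
22 [array([358.797, 256.12 ]), array([352.295, 256.217]), array([344.481, 256.334]), array([337.961, 256.432])]
30 [array([359.034, 253.464]), array([352.502, 253.56 ]), array([344.653, 253.675]), array([338.104, 253.771])]
```

```bash
python3 -m jog '[{"grip":20,"dx":0,"dy":0,"dz":-2,"roll":0},{"grip":100,"dx":0,"dy":0,"dz":-2,"roll":0},{"grip":100,"dx":0,"dy":0,"dz":-2,"roll":0},{"grip":100,"dx":0,"dy":0,"dz":-2,"roll":0},{"grip":100,"dx":0,"dy":0,"dz":-2,"roll":0},{"grip":100,"dx":0,"dy":0,"dz":-2,"roll":0},{"grip":100,"dx":0,"dy":0,"dz":-2,"roll":0},{"grip":100,"dx":0,"dy":0,"dz":-2,"roll":0},{"grip":100,"dx":0,"dy":0,"dz":-2,"roll":0},{"grip":100,"dx":0,"dy":0,"dz":-2,"roll":0}]'
python3 - <<'E'
from h import *
c=env.calibration("wrist");s=env.sense();R,p=s["tcp_rot"],s["tool_pos"]
im=env.camera("wrist")
o=s["opening"]/2
for z in(-20,-10,0,17):print(z,[proj(c,p+R@np.array([x,y,z])) for x in(9.5,-9.5) for y in(-o,o)])
g=im.max(2);print(o)
for r in range(270,380,10):
  k=np.where(g[r,:]<45)[0];print(r,k[(k>90)&(k<300)][[0,-1]] if len(k[(k>90)&(k<300)]) else "",k[(k>330)&(k<520)][[0,-1]] if len(k[(k>330)&(k<520)]) else "")
E
```

```text
time_s: 4.95
tool_pos: [448.9, -60.4, 40.4]
tcp_rot: [[0.013, 1.0, -0.0], [1.0, -0.013, 0.0], [0.0, -0.0, -1.0]]
wrist_force: [0.6, 0.0, 0.3]
opening: 81.1
grasp_force: 0.0
-20 [array([200.975, 305.265]), array([415.15, 305.26]), array([204.785, 349.18 ]), array([411.65 , 349.168])]
-10 [array([207.16 , 294.055]), array([409.473, 294.052]), array([210.566, 335.978]), array([406.345, 335.969])]
0 [array([212.696, 284.022]), array([404.393, 284.021]), array([215.759, 324.12 ]), array([401.579, 324.113])]
17 [array([220.883, 269.184]), array([396.879, 269.185]), array([223.471, 306.509]), array([394.501, 306.505])]
40.569995333052965
270  
280  
290 [193 200] [426 431]
300 [136 214] [411 440]
310 [180 214] [411 445]
320 [ 91 215] [411 519]
330 [ 91 216] [410 519]
340 [ 91 212] [414 510]
350 [119 208] [418 488]
360  
370
```

Side and wrist views agree that the fingertips sit about 3 mm behind the reported TCP instead of 17 mm ahead. That is why they closed over the blank. I'll descend further in steps and watch the force.

```bash
python3 -m jog '[{"grip":100,"dx":0,"dy":0,"dz":1.5,"roll":0},{"grip":100,"dx":0,"dy":0,"dz":2.2,"roll":0},{"grip":100,"dx":0,"dy":0,"dz":2.5,"roll":0},{"grip":100,"dx":0,"dy":0,"dz":2.5,"roll":0}]'
```

```text
time_s: 5.4
tool_pos: [448.6, -60.3, 15.1]
tcp_rot: [[0.013, 1.0, -0.001], [1.0, -0.013, 0.0], [0.0, -0.001, -1.0]]
wrist_force: [-0.1, 0.5, 0.2]
opening: 86.8
grasp_force: 0.0
```

```bash
python3 -m jog '[{"grip":100,"dx":0,"dy":0,"dz":0.8,"roll":0},{"grip":100,"dx":0,"dy":0,"dz":1.2,"roll":0},{"grip":30,"dx":0,"dy":0,"dz":1.2,"roll":0},{"grip":30,"dx":0,"dy":0,"dz":1.2,"roll":0},{"grip":30,"dx":0,"dy":0,"dz":1.2,"roll":0},{"grip":30,"dx":0,"dy":0,"dz":1.2,"roll":0},{"grip":30,"dx":0,"dy":0,"dz":1.2,"roll":0},{"grip":30,"dx":0,"dy":0,"dz":1.2,"roll":0},{"grip":30,"dx":0,"dy":0,"dz":1.2,"roll":0},{"grip":30,"dx":0,"dy":0,"dz":1.2,"roll":0},{"grip":30,"dx":0,"dy":0,"dz":1.2,"roll":0}]'
```

```text
time_s: 6.5
tool_pos: [448.9, -60.4, 3.6]
tcp_rot: [[0.013, 1.0, 0.0], [1.0, -0.013, -0.0], [-0.0, 0.0, -1.0]]
wrist_force: [-0.2, 0.8, 0.2]
opening: 41.5
grasp_force: 30.0
```

Gripped at 41.5 mm opening with 30 N. The underside is 3.6 mm below the TCP. Next: lift and carry.

Run:
```python
from h import *
a=np.radians(26.8);t=np.array([566-8*np.cos(a)+1*np.sin(a),111-8*np.sin(a)-1*np.cos(a),195]);print(t);go(t,26.8)
```

```text
[559.31 106.5  195.  ]
t 6.5 pos [448.93  -60.421   3.556] yaw -0.7699520595392321 -> dx,dy,dz [ 16.838  10.816 -19.144] roll -27.56995205953922
```

```bash
python3 -m jog '[{"grip":30,"dx":0,"dy":0,"dz":-3,"roll":0},{"grip":30,"dx":0,"dy":0,"dz":-7,"roll":0},{"grip":30,"dx":0,"dy":0,"dz":-11,"roll":0},{"grip":30,"dx":0,"dy":0,"dz":-15,"roll":0},{"grip":30,"dx":0,"dy":0,"dz":-19.1,"roll":0},{"grip":30,"dx":3,"dy":2,"dz":-19.1,"roll":-5},{"grip":30,"dx":6,"dy":4,"dz":-19.1,"roll":-11},{"grip":30,"dx":9,"dy":6,"dz":-19.1,"roll":-17},{"grip":30,"dx":12,"dy":8,"dz":-19.1,"roll":-23},{"grip":30,"dx":15,"dy":9.8,"dz":-19.1,"roll":-27.6},{"grip":30,"dx":16.8,"dy":10.8,"dz":-19.1,"roll":-27.6},{"grip":30,"dx":16.8,"dy":10.8,"dz":-19.1,"roll":-27.6},{"grip":30,"dx":16.8,"dy":10.8,"dz":-19.1,"roll":-27.6},{"grip":30,"dx":16.8,"dy":10.8,"dz":-19.1,"roll":-27.6}]'
python3 - <<'E'
from h import *
a=np.radians(26.8);t=np.array([566-8*np.cos(a)+1*np.sin(a),111-8*np.sin(a)-1*np.cos(a),131+3.5]);go(t,26.8)
im=env.camera("side")[130:350,220:440,::-1];w=env.camera("wrist")[:,:,::-1]
cv2.imwrite("pics/p1.png",np.hstack([cv2.resize(im,(400,400),interpolation=2),cv2.resize(w,(400,400))]))
E
```

```text
time_s: 7.9
tool_pos: [558.1, 105.3, 194.1]
tcp_rot: [[-0.451, 0.893, -0.002], [0.893, 0.451, -0.0], [0.0, -0.002, -1.0]]
wrist_force: [0.4, -0.3, -0.1]
opening: 41.8
grasp_force: 30.0
t 7.9 pos [558.071 105.279 194.123] yaw 26.7888117755959 -> dx,dy,dz [0.051 0.176 5.962] roll -0.011188224404094171
```

View pics/p1.png

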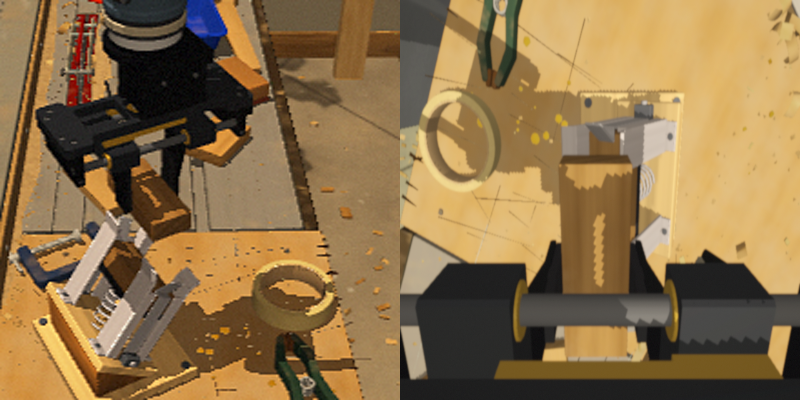

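The side view shows the blank held level above the mouth at crop (150,190). The wrist view shows it aligned with the magazine. I'm lowering it towards contact (underside expected at z≈129).

```bash
python3 -m jog '[{"grip":30,"dx":0,"dy":0.2,"dz":2,"roll":0},{"grip":30,"dx":0,"dy":0.2,"dz":4,"roll":0},{"grip":30,"dx":0,"dy":0.2,"dz":5,"roll":0},{"grip":30,"dx":0,"dy":0.2,"dz":5.6,"roll":0},{"grip":30,"dx":0,"dy":0.2,"dz":6,"roll":0},{"grip":30,"dx":0,"dy":0.2,"dz":6,"roll":0},{"grip":30,"dx":0,"dy":0.2,"dz":6,"roll":0}]'
python3 -m jog '[{"grip":30,"dx":0,"dy":0,"dz":0.15,"roll":0},{"grip":30,"dx":0,"dy":0,"dz":0.15,"roll":0}]'
python3 -m jog '[{"grip":30,"dx":0,"dy":0,"dz":0.15,"roll":0},{"grip":30,"dx":0,"dy":0,"dz":0.15,"roll":0}]'
```

```text
time_s: 8.7
tool_pos: [558.8, 104.7, 136.4]
tcp_rot: [[-0.451, 0.892, -0.003], [0.892, 0.451, -0.003], [-0.001, -0.004, -1.0]]
wrist_force: [-6.7, -4.1, 12.7]
opening: 44.9
grasp_force: 30.0
time_s: 8.9
tool_pos: [558.8, 104.7, 135.2]
tcp_rot: [[-0.451, 0.892, -0.003], [0.892, 0.451, -0.003], [-0.001, -0.004, -1.0]]
wrist_force: [-8.0, -4.4, 14.9]
opening: 45.3
grasp_force: 30.0
time_s: 9.1
tool_pos: [558.7, 104.7, 133.5]
tcp_rot: [[-0.451, 0.892, -0.003], [0.892, 0.451, -0.003], [-0.001, -0.004, -1.0]]
wrist_force: [-7.9, -4.8, 13.6]
opening: 44.3
grasp_force: 30.0
```

Contact force points along the magazine's z, so the blank is sitting on the catch slopes and starting to tilt. I'm releasing it to settle.

```bash
python3 -m jog '[{"grip":100,"dx":0,"dy":0,"dz":0,"roll":0},{"grip":100,"dx":0,"dy":0,"dz":0,"roll":0},{"grip":100,"dx":0,"dy":0,"dz":0,"roll":0},{"grip":100,"dx":0,"dy":0,"dz":0,"roll":0},{"grip":100,"dx":0,"dy":0,"dz":0,"roll":0},{"grip":100,"dx":0,"dy":0,"dz":0,"roll":0},{"grip":100,"dx":0,"dy":0,"dz":-2,"roll":0},{"grip":100,"dx":0,"dy":0,"dz":-6,"roll":0},{"grip":100,"dx":0,"dy":0,"dz":-10,"roll":0},{"grip":0,"dx":0,"dy":0,"dz":-14,"roll":0},{"grip":0,"dx":0,"dy":0,"dz":-14,"roll":0},{"grip":0,"dx":0,"dy":0,"dz":-14,"roll":0}]'
python3 - <<'E'
from h import *
w=env.camera("wrist")[:,:,::-1];im=env.camera("side")[200:350,220:370,::-1];t=env.camera("top")[165:275,215:325,::-1]
cv2.imwrite("pics/p2.png",np.hstack([cv2.resize(im,(480,480),interpolation=2),np.vstack([cv2.resize(w,(320,240)),cv2.resize(t,(320,240),interpolation=2)])]))
E
```

```text
time_s: 10.3
tool_pos: [561.2, 107.2, 272.3]
tcp_rot: [[-0.452, 0.892, 0.002], [0.892, 0.452, 0.0], [-0.001, 0.002, -1.0]]
wrist_force: [-0.2, 0.1, -1.3]
opening: 70.7
grasp_force: 0.0
```

View pics/p2.png

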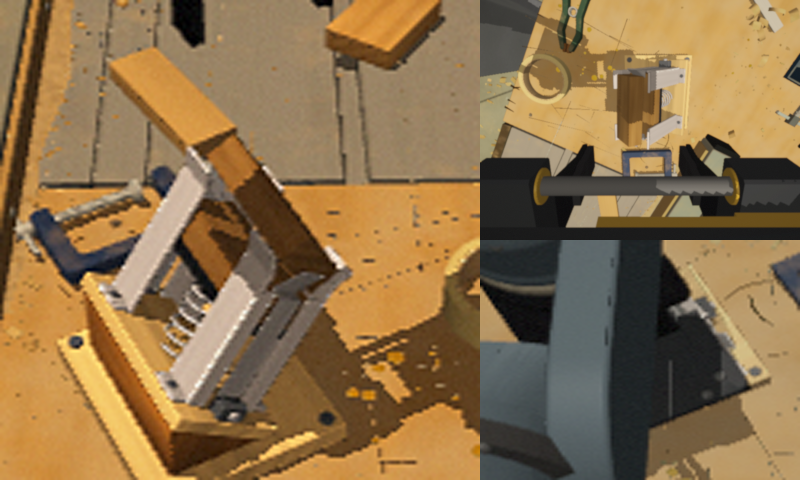

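The blank lies tilted flat in the mouth, seated on the slopes at side crop ≈(280,205). Now I'll rotate 90°, close the fingers and position them above its centre.

```bash
cat >> h.py <<'E'
def tip(z):
    a=np.radians(26.8);return mag(0,0,z)+[-9.5*np.cos(a),-9.5*np.sin(a),3]
E
python3 -c "
from h import *
print(env.sense()['q']);go(tip(50),-63.2)"
```

```text
[-0.007  0.397  1.508  0.     1.241 -0.475]
t 10.45 pos [559.662 107.066 269.634] yaw 26.83180670615158 -> dx,dy,dz [ 0.047 -3.036 11.078] roll 90.0318067061516
```

```bash
python3 -m jog '[{"grip":0,"dx":0,"dy":-3,"dz":0,"roll":90},{"grip":0,"dx":0,"dy":-3,"dz":0,"roll":90},{"grip":0,"dx":0,"dy":-3,"dz":0,"roll":90},{"grip":0,"dx":0,"dy":-3,"dz":0,"roll":90},{"grip":0,"dx":0,"dy":-3,"dz":0,"roll":90},{"grip":0,"dx":0,"dy":-3,"dz":0,"roll":90},{"grip":0,"dx":0,"dy":-3,"dz":0,"roll":90},{"grip":0,"dx":0,"dy":-3,"dz":0,"roll":90},{"grip":0,"dx":0,"dy":-3,"dz":3,"roll":90},{"grip":0,"dx":0,"dy":-3,"dz":6,"roll":90},{"grip":0,"dx":0,"dy":-3,"dz":8,"roll":90},{"grip":0,"dx":0,"dy":-3,"dz":9,"roll":90},{"grip":0,"dx":0,"dy":-3,"dz":10,"roll":90},{"grip":0,"dx":0,"dy":-3,"dz":11,"roll":90},{"grip":0,"dx":0,"dy":-3,"dz":11,"roll":90},{"grip":0,"dx":0,"dy":-3,"dz":11,"roll":90}]'
python3 -c "
from h import *
go(tip(36),-63.2);go(tip(-5),-63.2)"
```

```text
time_s: 12.05
tool_pos: [534.5, 93.5, 161.7]
tcp_rot: [[0.892, 0.452, 0.001], [0.452, -0.892, -0.0], [0.001, 0.0, -1.0]]
wrist_force: [-0.1, 0.8, 0.1]
opening: 0.3
grasp_force: 0.0
t 12.05 pos [534.495  93.484 161.713] yaw -63.14754063349129 -> dx,dy,dz [ 0.586 -0.143  1.423] roll 0.052459366508713856
t 12.05 pos [534.495  93.484 161.713] yaw -63.14754063349129 -> dx,dy,dz [ 2.936 -0.142  4.783] roll 0.052459366508713856
```

```bash
python3 -m jog '[{"grip":0,"dx":0.3,"dy":-0.1,"dz":0.7,"roll":0},{"grip":0,"dx":0.6,"dy":-0.1,"dz":1.4,"roll":0},{"grip":0,"dx":0.6,"dy":-0.1,"dz":1.4,"roll":0}]'
python3 -m jog '[{"grip":0,"dx":0.11,"dy":0,"dz":0.16,"roll":0},{"grip":0,"dx":0.23,"dy":0,"dz":0.33,"roll":0},{"grip":0,"dx":0.23,"dy":0,"dz":0.33,"roll":0}]'
python3 -c "
from h import *
go(tip(-5),-63.2)"
```

```text
time_s: 12.35
tool_pos: [539.0, 97.3, 146.7]
tcp_rot: [[0.892, 0.452, -0.001], [0.452, -0.892, 0.0], [-0.001, -0.0, -1.0]]
wrist_force: [0.1, -0.3, -0.0]
opening: 0.7
grasp_force: 0.0
time_s: 12.65
tool_pos: [541.2, 98.2, 144.1]
tcp_rot: [[0.892, 0.451, 0.0], [0.451, -0.892, -0.0], [0.0, 0.0, -1.0]]
wrist_force: [-0.2, 0.1, 0.3]
opening: 0.5
grasp_force: 0.1
t 12.65 pos [541.244  98.175 144.072] yaw -63.164084093950095 -> dx,dy,dz [ 2.125 -0.027  3.017] roll 0.03591590604992234
```

```bash
python3 -m jog '[{"grip":0,"dx":0.12,"dy":0,"dz":0.17,"roll":0},{"grip":0,"dx":0.23,"dy":0,"dz":0.33,"roll":0},{"grip":0,"dx":0.23,"dy":0,"dz":0.33,"roll":0}]'
python3 -m jog '[{"grip":0,"dx":0.12,"dy":0,"dz":0.17,"roll":0},{"grip":0,"dx":0.23,"dy":0,"dz":0.33,"roll":0},{"grip":0,"dx":0.23,"dy":0,"dz":0.33,"roll":0}]'
```

```text
time_s: 12.95
tool_pos: [543.6, 99.3, 141.3]
tcp_rot: [[0.892, 0.451, 0.001], [0.451, -0.892, 0.0], [0.001, 0.0, -1.0]]
wrist_force: [-0.8, 0.8, 4.1]
opening: 0.3
grasp_force: 1.6
time_s: 13.25
tool_pos: [546.5, 100.5, 138.8]
tcp_rot: [[0.892, 0.451, 0.003], [0.451, -0.892, 0.001], [0.003, 0.001, -1.0]]
wrist_force: [-1.0, 1.1, 6.3]
opening: 0.6
grasp_force: 2.6
```

Contact near TCP z≈142. Pressing along −z of the magazine.

```bash
python3 -m jog '[{"grip":0,"dx":0.14,"dy":0,"dz":0.2,"roll":0},{"grip":0,"dx":0.28,"dy":0,"dz":0.4,"roll":0},{"grip":0,"dx":0.42,"dy":0,"dz":0.6,"roll":0},{"grip":0,"dx":0.56,"dy":0,"dz":0.8,"roll":0},{"grip":0,"dx":0.56,"dy":0,"dz":0.8,"roll":0}]'
python3 -m jog '[{"grip":0,"dx":0.14,"dy":0,"dz":0.2,"roll":0},{"grip":0,"dx":0.28,"dy":0,"dz":0.4,"roll":0},{"grip":0,"dx":0.42,"dy":0,"dz":0.6,"roll":0},{"grip":0,"dx":0.42,"dy":0,"dz":0.6,"roll":0}]'
python3 -c "
from h import *
go(tip(-5),-63.2)"
```

```text
time_s: 13.75
tool_pos: [552.4, 102.5, 131.9]
tcp_rot: [[0.892, 0.452, 0.006], [0.452, -0.892, -0.001], [0.005, 0.003, -1.0]]
wrist_force: [-1.3, -0.7, 11.9]
opening: 0.4
grasp_force: 5.5
time_s: 14.15
tool_pos: [555.9, 104.2, 126.3]
tcp_rot: [[0.892, 0.452, 0.005], [0.452, -0.892, -0.001], [0.004, 0.003, -1.0]]
wrist_force: [-2.7, -0.8, 15.5]
opening: 0.4
grasp_force: 7.2
t 14.15 pos [555.943 104.248 126.32 ] yaw -63.148865404954805 -> dx,dy,dz [ 0.534 -0.152  1.243] roll 0.05113459504519824
```

```bash
python3 -m jog '[{"grip":0,"dx":0.1,"dy":-0.05,"dz":0.2,"roll":0},{"grip":0,"dx":0.2,"dy":-0.1,"dz":0.4,"roll":0},{"grip":0,"dx":0.3,"dy":-0.1,"dz":0.6,"roll":0},{"grip":0,"dx":0.4,"dy":-0.1,"dz":0.8,"roll":0},{"grip":0,"dx":0.4,"dy":-0.1,"dz":0.8,"roll":0}]'
python3 -m jog '[{"grip":0,"dx":0.1,"dy":0,"dz":0.2,"roll":0},{"grip":0,"dx":0.2,"dy":0,"dz":0.4,"roll":0},{"grip":0,"dx":0.2,"dy":0,"dz":0.4,"roll":0}]'
python3 -c "
from h import *
go(tip(-5),-63.2)"
```

```text
time_s: 14.65
tool_pos: [560.2, 106.5, 119.4]
tcp_rot: [[0.892, 0.452, 0.008], [0.452, -0.892, -0.001], [0.006, 0.005, -1.0]]
wrist_force: [-2.1, -2.6, 20.0]
opening: 0.7
grasp_force: 9.1
time_s: 14.95
tool_pos: [562.4, 107.6, 115.9]
tcp_rot: [[0.892, 0.452, 0.009], [0.452, -0.892, -0.001], [0.007, 0.005, -1.0]]
wrist_force: [-2.6, -2.2, 22.8]
opening: 0.3
grasp_force: 10.1
t 14.95 pos [562.37  107.582 115.88 ] yaw -63.146643991244204 -> dx,dy,dz [-0.186 -0.143  0.195] roll 0.05335600875579871
```

```bash
python3 -m jog '[{"grip":0,"dx":0.06,"dy":0,"dz":0.2,"roll":0},{"grip":0,"dx":0.1,"dy":0,"dz":0.3,"roll":0},{"grip":0,"dx":0.1,"dy":0,"dz":0.3,"roll":0}]'
python3 -m jog '[{"grip":0,"dx":0.06,"dy":0,"dz":0.2,"roll":0},{"grip":0,"dx":0.1,"dy":0,"dz":0.3,"roll":0},{"grip":0,"dx":0.1,"dy":0,"dz":0.3,"roll":0}]'
```

```text
time_s: 15.25
tool_pos: [564.0, 108.3, 113.2]
tcp_rot: [[0.892, 0.451, 0.011], [0.452, -0.892, -0.001], [0.009, 0.005, -1.0]]
wrist_force: [-1.6, -1.2, 22.6]
opening: 0.1
grasp_force: 10.0
time_s: 15.55
tool_pos: [565.5, 109.0, 110.8]
tcp_rot: [[0.892, 0.451, 0.012], [0.451, -0.892, -0.0], [0.011, 0.006, -1.0]]
wrist_force: [-2.3, -0.9, 25.4]
opening: 0.8
grasp_force: 11.1
```

```bash
python3 -m jog '[{"grip":0,"dx":0.05,"dy":0,"dz":0.15,"roll":0},{"grip":0,"dx":0.08,"dy":0,"dz":0.25,"roll":0},{"grip":0,"dx":0.08,"dy":0,"dz":0.25,"roll":0}]'
```

```text
time_s: 15.85
tool_pos: [566.7, 109.6, 108.8]
tcp_rot: [[0.892, 0.451, 0.013], [0.451, -0.892, 0.0], [0.012, 0.006, -1.0]]
wrist_force: [-2.5, -0.6, 27.7]
opening: 0.5
grasp_force: 11.9
```

```bash
python3 -m jog '[{"grip":0,"dx":0.05,"dy":0,"dz":0.15,"roll":0},{"grip":0,"dx":0.08,"dy":0,"dz":0.25,"roll":0},{"grip":0,"dx":0.08,"dy":0,"dz":0.25,"roll":0}]'
python3 -m jog '[{"grip":0,"dx":-0.15,"dy":0,"dz":-0.3,"roll":0},{"grip":0,"dx":-0.3,"dy":0,"dz":-0.6,"roll":0},{"grip":0,"dx":-0.3,"dy":0,"dz":-0.6,"roll":0}]'
python3 -m jog '[{"grip":0,"dx":-0.15,"dy":0,"dz":-0.2,"roll":0},{"grip":0,"dx":-0.3,"dy":0,"dz":-0.4,"roll":0},{"grip":0,"dx":-0.3,"dy":0,"dz":-0.4,"roll":0}]'
```

```text
time_s: 16.15
tool_pos: [567.9, 110.2, 106.8]
tcp_rot: [[0.892, 0.451, 0.015], [0.451, -0.892, 0.001], [0.013, 0.006, -1.0]]
wrist_force: [-2.1, 0.6, 28.7]
opening: 0.7
grasp_force: 12.6
time_s: 16.45
tool_pos: [562.1, 108.2, 109.1]
tcp_rot: [[0.892, 0.451, 0.007], [0.451, -0.892, -0.0], [0.006, 0.004, -1.0]]
wrist_force: [-0.4, -1.3, 12.3]
opening: 0.5
grasp_force: 5.3
time_s: 16.75
tool_pos: [556.6, 107.1, 110.7]
tcp_rot: [[0.892, 0.451, 0.0], [0.451, -0.892, 0.0], [0.0, 0.0, -1.0]]
wrist_force: [-0.0, -1.5, 0.6]
opening: 0.7
grasp_force: 0.0
```

The force vanished almost at once on backing off, so the blank is not following the fingers up. I'm retreating clear and comparing the magazine with the first pictures, because a loaded magazine should look the same on top as it did at the start.

```bash
python3 -m jog '[{"grip":0,"dx":-1.7,"dy":0,"dz":-2.5,"roll":0},{"grip":0,"dx":-3.4,"dy":0,"dz":-5,"roll":0},{"grip":0,"dx":-5,"dy":0,"dz":-9,"roll":0},{"grip":0,"dx":-6,"dy":2,"dz":-13,"roll":0},{"grip":0,"dx":-8,"dy":6,"dz":-15,"roll":0},{"grip":0,"dx":-8,"dy":11,"dz":-15,"roll":0},{"grip":0,"dx":-8,"dy":16,"dz":-15,"roll":0},{"grip":0,"dx":-8,"dy":20,"dz":-15,"roll":0},{"grip":0,"dx":-8,"dy":24,"dz":-15,"roll":0},{"grip":0,"dx":-8,"dy":24,"dz":-15,"roll":0},{"grip":0,"dx":-8,"dy":24,"dz":-15,"roll":0}]'
python3 - <<'E'
from h import *
for n,(r0,r1,c0,c1) in dict(top=(170,265,225,320),side=(235,365,232,340)).items():
    a=cv2.imread(f"pics/{n}.png");b=env.camera(n)[:,:,::-1].copy();cv2.imwrite(f"pics/{n}2.png",b)
    d=np.abs(a.astype(int)-b).max(2)[r0:r1,c0:c1];m=d>40
    print(n,m.sum(),m.size)
    # coarse map of change, 5px cells
    h,w=m.shape;h-=h%5;w-=w%5
    for row in m[:h,:w].reshape(h//5,5,w//5,5).sum((1,3)):print("".join(".:+#"[min(3,int(v)//5)] for v in row))
E
```

```text
time_s: 17.85
tool_pos: [593.1, -143.6, 259.2]
tcp_rot: [[0.893, 0.45, -0.002], [0.45, -0.893, 0.002], [-0.001, -0.002, -1.0]]
wrist_force: [0.0, -0.3, -1.2]
opening: 0.2
grasp_force: 0.0
top 124 9025
...................
...................
...................
...................
...................
...................
........++:........
......:#+:.........
.....:+:...........
...................
...................
...................
...................
...................
...................
...................
...................
...................
...................
side 944 14040
...............######
................#####
................:####
..................+##
...................+#
...................:#
.....................
.........:...........
........+:...........
.......:##...........
.......+###..........
........###:.........
........:#+..........
........##...........
........#:...........
........:...:........
...........:.........
.....................
.....................
.....................
.....................
.....................
.....................
.....................
.....................
.....................
```

The top of the magazine matches the start. Only the spring area changed, where the first blank now sits lower, and the catches are closed as before. Handing in.

```bash
python3 -c "
from plant import env
print(env.job_done())"
```

```text
the job is handed in; nothing more can be done
None
```

The matching blank is pressed into the magazine and held under both catches, checked by comparing before and after pictures. I did not move either offcut, and the job was handed in at about 18 s of robot time; no verdict came back.

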